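Strip the clay extruder's nozzle

ROBOT

A 6-joint arm with a two-finger parallel gripper is mounted at the origin on the work surface. World frame = base frame: x ahead of the robot, y to its left, z up, the work surface at z = 0. Lengths are in m, angles in degrees, forces in N, time in s.
With the tool pointing down it reaches from about 0.3 to 0.75 m from the base axis. Payload 8.5 kg.
Tool frame: the origin (TCP) lies at the very end of the fingers, on their centre line; the grasp point (between the pads) lies 19 mm behind it; z points along the fingers, y is the line along which they close (so a half turn about z gives the same grasp; the last joint's range is limited). The gripper opens to 85 mm and grips with 20 to 120 N. Pads are 22 mm wide; open, the fingers measure 114 mm over their backs; the gripper's body (76 mm by 85 mm) begins 54 mm behind the grasp point. The pads swing forward as they close: fully open they stand 13 mm farther back than shut.
Start: joints at [-77.424, 21.807, 74.336, -0, 83.858, -12.336], TCP at [0.232, -0.499, 0.205] pointing down, gripper open.
Joint ranges: [-178.18, 178.18], [-50.72, 133.34], [12.68, 142.11], [-81.47, 261.47], [9.98, 163.14], [-165.26, 165.26]. Speed limits (degrees/s): [136.94, 136.94, 180, 180, 180, 180].

INTERFACE

Orientations are given as a 3x3 rotation matrix whose columns are the frame's x, y, z axes.
In Python, from rig import * gives the robot as it stands. The module is installed in compiled form; this text tells all that it offers.
- The arm moves only by the shell command python3 -m pendant 'ROWS' [OPENING] [FORCE]. ROWS is JSON, a list of rows, each a list of 2 entries, a list of its own where there are three numbers: the shift along the tool's x, y, z as a fraction of full scale, then the turn, a rotation vector about the tool's x, y, z as a fraction of full scale. A call has 1 to 8 rows; each row shifts and turns the commanded pose from where the row before left it, along the tool's axes as they then stand; what a row does not reach is not made up. Full scale, the value 1, is 40 mm for a shift and 5 degrees for a turn. A row lasts 1/8 s, in which the tool goes at most 62.5 mm and 10.7 degrees, less where a joint would pass 70% of its speed; a pose out of reach is approached as far as the arm can. A call with a number of a shift or a turn outside -1 to 1 is refused whole. A call with a gripper value outside its range is refused whole. OPENING is the opening, from 0 (shut) to 1 (fully open), set as the call begins (- or left out, the last holds). The fingers move at their own pace and stop on an object; FORCE is the grip in N (left out, the last holds). Time passes only in rows, so rows that do not move let the fingers close. It gives the time, the measured TCP pose, the force, the opening and the grip force at its end, in the units of the state.
- observe(): the state, without advancing time (a new reading comes with each control period).
- get_image(name): name is "scene" or "side" or "wrist"; returns a dict with "img" (480x640x3 uint8, blue, green, red), "range_z" (480x640 float32, m along the optical axis (not along the pixel's ray), 0 where there is no reading), "camera_matrix" (3x3 intrinsics, pixels), "eye" and "rotation" of the camera in the world. Camera axes: x right, y down, z forward; pixel columns grow to the right and rows downward; lengths in m; the calibration is good to about 2 mm. A picture is of the moment at which its call begins.
- close_job(): hands the job in; it is judged then, once.
Trained networks look in the newest picture that a camera, given by its name, has taken for a name from the list of things; names that differ only in an ending like _2 or _b are one class to them, and where a whole thing is asked for, a point or a joint stands for the part that bears it (a point fixed in the world has none). Each returns a list of dicts, best first, with "conf" (0 to 1); they miss things now and then, are a little off and sometimes report something else, mostly with a low value. They report only what shows in the picture. A call takes as long as a camera call. They do not tell look-alikes from the thing itself.
- regions_of(camera, query): "mask" (480x640 bool, what is visible of it).
- landmark_of(camera, query): "point" ([x, y, z] in m, in world coordinates, good to about 4 mm: a listed point, or the origin of a listed thing).
The state is a dict: "time_s": time; "q": joint angles; "qvel": joint speeds; "joint_efforts": joint torques, N m; "position": TCP position; "tool_rot": TCP orientation; "ft_force": force on the tool from outside, world axes, zero at the start; "wrist_torque": the same for the moment, N m; "grip_width": finger opening in m; "gripper_force": force on a finger pad.
Only numpy, scipy, OpenCV 4.12 (cv2) and the standard library are available. Lean on these libraries where they do the work, as an engineer would, in place of code of your own. Each camera call takes 0.05 s, during which the arm holds its last target. There are 200 camera calls.

TASK

The clay extruder is to be cleaned: first turn its sunken speed dial right down to its zero stop, then unscrew the retaining ring from the tipped-up barrel, lay the ring flat in the steel wash tray, and pull out the nozzle and put it in the tray as well. Nobody remembers which way this ring's thread runs (some of these machines have a reverse thread), so try both ways and feel which one gives. Set both parts down without dropping them and leave the mug and the jar where they are.

Things in the scene. Friction and masses are not known exactly. Their poses are not given: they have to be found in the camera images.
- dial_grip (a point): Grip point of the speed dial, a black knob with an upright bar 61 mm long, 14 mm thick, 32 mm tall. On the vertical turning axis, 7 mm below the bar's top. It turns with the dial: x along the bar, z up. The dial is sunk in a square well 104 x 104 mm, 58 mm deep, in the top of the control box: bar's top 14 mm and this point 21 mm below the rim, so the fingers go in part-closed.
- dial (a joint): Angle of the speed dial in rad: 0 is the zero stop, 1.5 full speed. The value grows clockwise seen from above, so the dial is turned down anticlockwise. Light friction, 0.05 N m; it stays where it is left.
- control_box: Grey control box 150 x 150 mm, 88 mm tall, fixed to the table; origin at the centre of its underside, z up. It stands on the left or the right of the extruder, the tray on the other side. Its well's sides are parallel to the box's sides.
- extruder: Fixed geared clay extruder; origin on the table right below the mouth, x level to its rear, z up. Its barrel's axis leans 35 degrees from vertical towards its -x: outward direction (-0.574, 0, 0.819). The barrel is 58 mm in diameter from 24 mm below the mouth down. A feed bin stands on its rear side, more than 40 mm below the plane of the mouth (measured along the axis).
- mouth (a point): Centre of the open end of the extruder's barrel, on its axis, 220 mm above the table. This point's axes are those of extruder (z vertical), not of the leaning barrel.
- ring_center (a point): Centre of the retaining ring: dark steel ring nut with 12 flats, 64 mm across flats (69 mm over its ribs), 36 mm tall. z is its axis, out of the barrel at the start; flats face along x and y. On the barrel the centre is 3 mm below the mouth, the top 15 mm above it, the underside 21 mm below. The nozzle's spout sticks out 30 mm through the 30 mm hole in its top.
- ring: The same ring, 0.15 to 0.31 kg; origin at the centre of its underside. Coarse thread of unknown hand, it differs between starts: the tightening way it is hard against a stop within about 2 degrees, the loosening way it turns freely (under 0.3 N m). From 62 to 99 degrees of turn (then a stop) it is free and comes off straight along the barrel's axis; after 70 mm it is clear of the spout.
- nozzle_center (a point): Half-way point of the nozzle, an aluminium part 62 mm long: round spout 22 mm in diameter and 38 mm long, flange 44 mm in diameter and 7 mm thick, tail 35 mm in diameter and 17 mm long. z is its axis, towards the spout: the spout's end lies 31 mm from here, the flange's upper face 7 mm the other way.
- nozzle: The same nozzle, 0.08 to 0.17 kg; origin at the centre of its tail's end. The tail stands loosely in the barrel's bore and the flange rests on the barrel's end. Once the ring is off it comes out straight along the barrel's axis; after 20 mm it is clear.
- tray: Steel wash tray 200 x 250 mm (x by y), 28 mm tall, walls and floor 4 mm thick, fixed; origin at the centre of its underside, z up.
- mug_center (a point): Bystander: white mug, 82 mm in diameter with a handle, 95 mm tall; point at its middle.
- jar_center (a point): Bystander: jar with a red lid, 84 mm in diameter, 115 mm tall; point at its middle.
There are look-alikes about, which are no part of the job. Of the things shaped like the ring, the dark steel one is meant.

How it is judged (in metres and radians):
On the way, in this order (a step that is already met when the one before it is completed fails the run):
1. the speed dial is turned down to its zero stop while the ring is still on the barrel (value of joint dial below 0.12 rad and distance between ring_center and mouth below 0.03 m), for 0.1 s.
2. the retaining ring is off the barrel, clear of the spout (distance between ring_center and mouth above 0.065 m).
3. the ring lies flat in the tray, let go, with the nozzle still in the barrel (x of ring_center in the frame of tray between -0.088 and 0.088 m and y of ring_center in the frame of tray between -0.113 and 0.113 m and z of ring_center in the frame of tray between 0 and 0.03 m and (angle between ring_center's own z axis and vertical below 0.2 rad or angle between ring_center's own z axis and vertical above 2.94 rad) and linear speed of ring below 0.03 m/s and angular speed of ring below 0.3 rad/s and contact force between the fingers and ring below 0.3 N and distance between nozzle_center and mouth below 0.035 m), for 0.2 s.
4. the nozzle is out of the barrel (distance between nozzle_center and mouth above 0.06 m).
At the end, for the whole second after the job is handed in: The speed dial is within 0.12 rad of its zero stop; the ring lies flat (either face up) on the floor of the tray and the nozzle, standing or lying, is on the floor of the tray too, both with their centres at least about 12 mm inside the tray's edges, at rest (value of joint dial below 0.12 rad and x of ring_center in the frame of tray between -0.088 and 0.088 m and y of ring_center in the frame of tray between -0.113 and 0.113 m and z of ring_center in the frame of tray between 0 and 0.03 m and (angle between ring_center's own z axis and vertical below 0.2 rad or angle between ring_center's own z axis and vertical above 2.94 rad) and x of nozzle_center in the frame of tray between -0.088 and 0.088 m and y of nozzle_center in the frame of tray between -0.113 and 0.113 m and z of nozzle_center in the frame of tray between 0 and 0.045 m and linear speed of each of ring, nozzle below 0.03 m/s and angular speed of each of ring, nozzle below 0.3 rad/s); the robot touches nothing.
It fails at once if the mug is pushed more than 30 mm (distance of mug_center from where it was at the start of the episode above 0.03 m).
It fails at once if the jar is pushed more than 30 mm (distance of jar_center from where it was at the start of the episode above 0.03 m).
It fails at once if the ring is dropped: it falls faster than 0.8 m/s out of the fingers (a fall of 30 mm or more) (linear speed of ring above 0.8 m/s and contact force between the fingers and ring below 0.3 N).
It fails at once if the nozzle is dropped: it falls faster than 0.8 m/s out of the fingers (a fall of 30 mm or more) (linear speed of nozzle above 0.8 m/s and contact force between the fingers and nozzle below 0.3 N).
It also fails if it takes over 72 s, if anything falls off the work surface, if the arm or the gripper's body presses on something with over 40 N, if the wrist force passes 120 N, or if a joint passes its speed limit or range.

## Working session

There is one attempt and no reset: what is moved stays moved. The work goes in short steps, Python scripts to look and compute and a shell command to move; the robot and the scene stay as the last step left them, time stands still between calls to the robot, and variables do not carry over. Pictures are saved under pics/ and viewed, at most 10 in all, crops included, and the job is handed in when it is done.

```bash
mkdir -p pics
cat > h.py <<'E'
from rig import *
import numpy as np, cv2
np.set_printoptions(precision=4,suppress=True)
def px(im,p):
    c=im["rotation"].T@(np.array(p)-im["eye"]); k=im["camera_matrix"]@c; return k[:2]/k[2]
def cloud(im):
    z=im["range_z"]; v,u=np.indices(z.shape); K=im["camera_matrix"]
    c=np.stack([(u-K[0,2])/K[0,0]*z,(v-K[1,2])/K[1,1]*z,z],-1)
    return c@im["rotation"].T+im["eye"]
E
python3 - <<'E'
from h import *
o=observe(); print(o["time_s"],o["position"],o["grip_width"])
for c in ("scene","side"):
    im=get_image(c); cv2.imwrite(f"pics/{c}0.png",im["img"]); print(c,im["eye"])
    for n in ["dial_grip","control_box","mouth","extruder","ring_center","nozzle_center","tray","mug_center","jar_center"]:
        for d in landmark_of(c,n)[:3]: print(n,round(d["conf"],2),np.array(d["point"]),px(im,d["point"]))
print(observe()["time_s"])
E
```

```text
0.0 [ 0.2316 -0.4985  0.2042] 0.08520073008129345
scene [ 0.9303 -0.4606  0.8662]
dial_grip 0.59 [0.4788 0.2846 0.0679] [359.2057 175.3681]
control_box 0.95 [ 0.4741  0.2841 -0.0016] [355.5764 195.0911]
extruder 0.95 [ 0.5909  0.0079 -0.0016] [325.634  290.8467]
extruder 0.58 [0.5908 0.0055 0.2195] [327.0774 222.8544]
ring_center 0.94 [0.4904 0.0968 0.0148] [314.6178 238.6487]
ring_center 0.73 [0.5956 0.0016 0.2198] [327.8909 225.2761]
ring_center 0.61 [ 0.4844 -0.0496  0.0168] [269.9954 277.8586]
nozzle_center 0.66 [0.5864 0.0074 0.2287] [325.8712 217.6407]
nozzle_center 0.37 [0.6045 0.0033 0.205 ] [332.2132 232.4724]
tray 0.78 [ 0.4431 -0.2902 -0.0005] [172.6154 351.3916]
mug_center 0.59 [0.7054 0.2536 0.0497] [434.0949 232.2996]
side [0.1144 0.4305 0.6825]
control_box 0.92 [0.4772 0.2856 0.0015] [235.3833 418.3145]
extruder 0.57 [ 0.5952  0.0089 -0.0002] [314.0914 294.7258]
ring_center 0.92 [ 0.4826 -0.0438  0.0165] [371.2502 306.4692]
ring_center 0.83 [0.5943 0.003  0.2161] [315.7783 210.4846]
ring_center 0.74 [0.598  0.0078 0.2015] [312.5094 217.1555]
nozzle_center 0.75 [0.5826 0.0059 0.2311] [318.9446 207.1145]
tray 0.73 [0.7013 0.2566 0.0434] [178.4026 313.5067]
tray 0.56 [ 0.4443 -0.2902 -0.0031] [456.7089 266.2255]
mug_center 0.86 [0.7027 0.2552 0.0445] [178.5913 312.3144]
mug_center 0.41 [ 0.4424 -0.2858 -0.0002] [456.554  266.6162]
jar_center 0.78 [ 0.6804 -0.229   0.055 ] [363.7548 210.9422]
1.0
```

View pics/scene0.png

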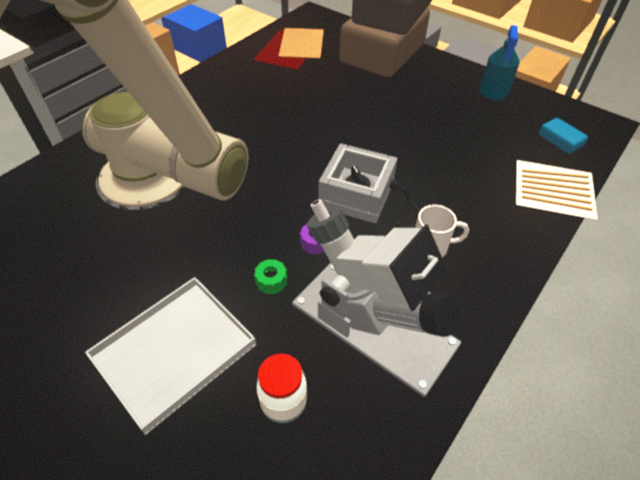

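View pics/side0.png

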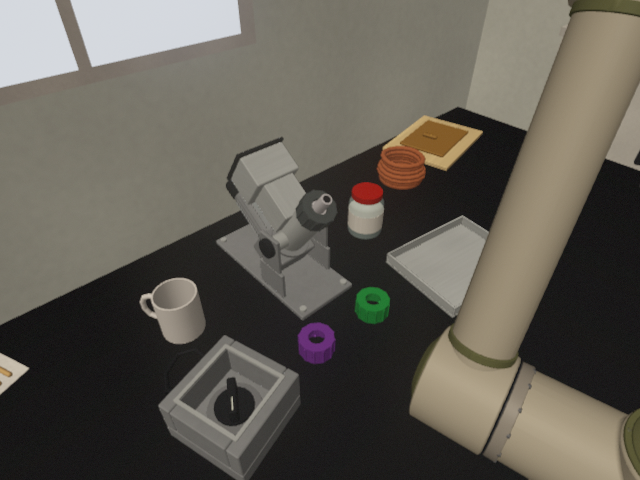

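The pictures show three ring-shaped things. Scene (270,276) is green, scene (312,237) is purple, and scene (327,225) / side (317,210) is dark steel on the barrel. The dark one is the ring meant, because it is dark steel and has the spout sticking through it. The dial box is at scene (358,180) and side (232,405). The tray is at scene (172,352), the mug at (437,222) and the jar at (282,387).

Run:
```python
from h import *
def rect(p):
    r=cv2.minAreaRect((p[:,:2]*1000).astype(np.float32)); return r
P=[];C=[]
for c in ("scene","side"):
    im=get_image(c); w=cloud(im); ok=im["range_z"]>0
    x,y,z=w[...,0],w[...,1],w[...,2]
    near=lambda a,b,r: ok&(np.hypot(x-a,y-b)<r)
    m=near(.476,.285,.13)&(abs(z-.088)<.004); print(c,"box top",m.sum(),rect(w[m]))
    # dial bar
    m=near(.476,.285,.042)&(z>.058)&(z<.083); q=w[m]; print("bar",m.sum(),q.mean(0) if len(q) else 0, rect(q) if len(q)>4 else 0, np.percentile(q[:,2],[50,98]) if len(q) else 0)
    m=near(.444,-.29,.19)&(abs(z-.028)<.004); print("tray rim",m.sum(),rect(w[m]))
    m=near(.444,-.29,.07); print("floor z",np.median(z[m]))
    m=near(.62,.0,.25)&(z>.004)&(z<.02)&(abs(y)<.11)&(x>.5); print("plate",m.sum(),rect(w[m]))
    g=im["img"]
    u,v=map(int,px(im,[.59,.005,.22])); 
    a=cv2.resize(g[v-50:v+50,u-50:u+50],(400,400),interpolation=2)
    u,v=map(int,px(im,[.476,.285,.075])); 
    b=cv2.resize(g[v-50:v+50,u-50:u+50],(400,400),interpolation=2)
    C.append(np.hstack([a,b]))
    np.savez(f"{c}.npz",w=w,ok=ok,img=g)
cv2.imwrite("pics/crop0.png",cv2.resize(np.vstack(C),(600,600)))
```

```text
scene box top 1439 ((475.7958068847656, 282.498046875), (150.10287475585938, 153.491455078125), 17.074203491210938)
bar 162 [0.4781 0.2793 0.07  ] ((475.69903564453125, 282.3915710449219), (16.053117752075195, 61.98298645019531), 60.433162689208984) [0.0717 0.0763]
tray rim 1072 ((444.5501403808594, -288.8391418457031), (250.34873962402344, 203.4091033935547), 82.26133728027344)
floor z 0.0034182392282640084
plate 5145 ((682.8659057617188, -16.55113983154297), (192.47988891601562, 372.67462158203125), 87.21197509765625)
side box top 4923 ((475.5557556152344, 283.09661865234375), (150.8485107421875, 150.55569458007812), 16.83257293701172)
bar 401 [0.471  0.2851 0.0725] ((474.9080810546875, 283.3651123046875), (14.000502586364746, 60.540184020996094), 59.72749328613281) [0.0738 0.0764]
tray rim 514 ((445.9972839355469, -289.9779052734375), (254.8692169189453, 200.9100799560547), 82.68789672851562)
floor z 0.005120116364219329
plate 4163 ((681.9583740234375, 2.4951095581054688), (375.8726501464844, 205.96868896484375), 5.520383358001709)
```

View pics/crop0.png

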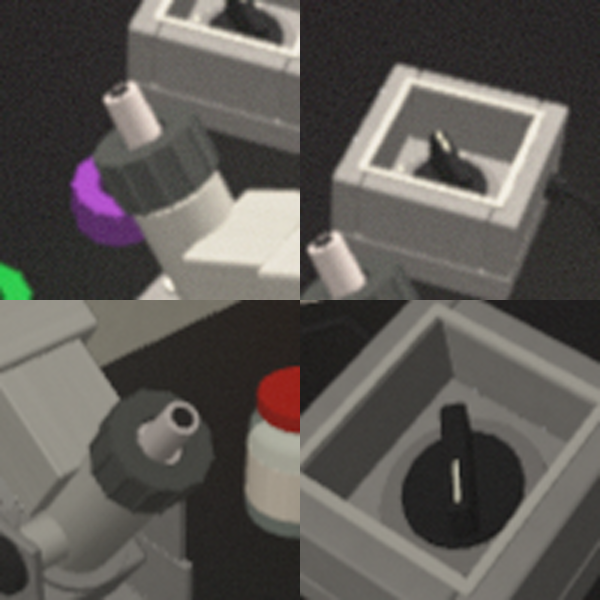

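```bash
cat > fit.py <<'E'
from h import *
from scipy.optimize import least_squares
def axis(yaw):
    return np.array([-.5736*np.cos(yaw),-.5736*np.sin(yaw),.8192])
def fit(W,init=(.591,.006,.22,0.),ring=True):
    p=np.array(init,float)
    for tol in (.02,.012,.006,.005):
        def resid(p,sel=None):
            a=axis(p[3]); d=W-p[:3]; s=d@a; r=np.linalg.norm(d-s[:,None]*a,axis=1)
            sp=np.where(s<-.026,.029,np.where(s<.012,.0335,.011))
            top=(abs(s-.015)<tol)&(r>.018)&(r<.032)  # ring top face
            side=((s>-.075)&(s<-.026)|(s>-.019)&(s<.012)|(s>.02)&(s<.043))&(abs(r-sp)<tol)
            if not ring: side&=(s<-.026)|(s>.02); 
            e=np.where(top,s-.015,r-sp)
            return e,(top if ring else top&False)|side
        e,sel=resid(p)
        f=lambda q:(resid(q)[0])[sel]
        # freeze classification
        r=least_squares(lambda q: np.clip(f(q),-.01,.01),p,loss='soft_l1',f_scale=.001); p=r.x
    return p,sel.sum(),np.sqrt(np.mean(f(p)**2))
E
python3 - <<'E'
from fit import *
A=[]
for c in ("scene","side"):
    d=np.load(c+".npz"); w=d["w"][d["ok"]]; w=w[(np.linalg.norm(w-[.59,.005,.21],axis=1)<.12)&(w[:,2]>.1)]
    A.append(w)
    for y in (-.3,0,.3): print(c,*fit(w,(.591,.006,.22,y)))
n=min(map(len,A)); print(*fit(np.vstack(A)))
o=observe(); print(o["tool_rot"],o["position"],o["q"])
# target for dial
R=o["tool_rot"]; t=np.array([.4755,.283,.20]); print("shift tool",R.T@(t-o["position"])*1000)
print("tool y yaw",np.degrees(np.arctan2(R[1,1],R[0,1])))
E
```

```text
scene [ 0.5906  0.0048  0.2187 -0.022 ] 1506 0.0013142699922082234
scene [ 0.5911  0.0051  0.2194 -0.    ] 1528 0.0014343304538622533
scene [ 0.591   0.005   0.2189 -0.013 ] 1514 0.0013524457942858223
side [ 0.5928  0.003   0.221  -0.0078] 1357 0.0012219660737844374
side [ 0.5926  0.0027  0.2209 -0.0001] 1351 0.0011588994783411804
side [0.5926 0.0023 0.2213 0.0457] 1354 0.0013711413970679102
[ 0.5915  0.0043  0.2196 -0.0364] 2872 0.0016762777463577763
[[ 0.907   0.4212 -0.    ]
 [ 0.4212 -0.907  -0.    ]
 [-0.      0.     -1.    ]] [ 0.2317 -0.4988  0.2048] [-77.4243  21.8062  74.3357  -0.0007  83.8574 -12.3345]
shift tool [ 550.4536 -606.3739    4.8135]
tool y yaw -65.08966255710975
```

```bash
cat >> h.py <<'E'
from scipy.spatial.transform import Rotation as Ro
def yawdown(deg): # tool down, tool y at world yaw deg
    a=np.radians(deg); y=np.array([np.cos(a),np.sin(a),0]); z=np.array([0,0,-1.]); return np.stack([np.cross(y,z),y,z],1)
def rows(p,R,n,ax=None,p0=None,R0=None):
    "straight line + even rotation, n rows; returns rows"
    o=observe(); p0=np.array(o["position"]) if p0 is None else p0; R0=np.array(o["tool_rot"]) if R0 is None else R0
    rv=Ro.from_matrix(R0.T@R).as_rotvec()
    if ax is not None: rv=ax
    out=[];Rc=R0.copy()
    for i in range(n):
        s=Rc.T@(np.array(p)-p0)/n/.04; t=np.degrees(rv)/n/5
        out.append([[round(float(v),2)+0 for v in s],[round(float(v),2)+0 for v in t]])
        Rc=Rc@Ro.from_rotvec(rv/n).as_matrix()
    return out
def show(r):
    for i in range(0,len(r),8): print(str(r[i:i+8]).replace(" ",""))
E
python3 - <<'E'
from h import *
show(rows([.4755,.283,.19],yawdown(60),25))
E
```

```text
[[[0.55,-0.61,0.01],[0.0,0.0,-1.0]],[[0.6,-0.56,0.01],[0.0,0.0,-1.0]],[[0.65,-0.5,0.01],[0.0,0.0,-1.0]],[[0.69,-0.44,0.01],[0.0,0.0,-1.0]],[[0.72,-0.38,0.01],[0.0,0.0,-1.0]],[[0.76,-0.32,0.01],[0.0,0.0,-1.0]],[[0.78,-0.25,0.01],[0.0,0.0,-1.0]],[[0.8,-0.18,0.01],[0.0,0.0,-1.0]]]
[[[0.81,-0.11,0.01],[0.0,0.0,-1.0]],[[0.82,-0.04,0.01],[0.0,0.0,-1.0]],[[0.82,0.03,0.01],[0.0,0.0,-1.0]],[[0.81,0.1,0.01],[0.0,0.0,-1.0]],[[0.8,0.17,0.01],[0.0,0.0,-1.0]],[[0.78,0.24,0.01],[0.0,0.0,-1.0]],[[0.76,0.31,0.01],[0.0,0.0,-1.0]],[[0.73,0.38,0.01],[0.0,0.0,-1.0]]]
[[[0.69,0.44,0.01],[0.0,0.0,-1.0]],[[0.65,0.5,0.01],[0.0,0.0,-1.0]],[[0.61,0.55,0.01],[0.0,0.0,-1.0]],[[0.56,0.6,0.01],[0.0,0.0,-1.0]],[[0.5,0.65,0.01],[0.0,0.0,-1.0]],[[0.44,0.69,0.01],[0.0,0.0,-1.0]],[[0.38,0.73,0.01],[0.0,0.0,-1.0]],[[0.32,0.76,0.01],[0.0,0.0,-1.0]]]
[[[0.25,0.78,0.01],[0.0,0.0,-1.0]]]
```

```bash
python3 -m pendant '[[[0.55,-0.61,0],[0,0,-1]],[[0.6,-0.56,0],[0,0,-1]],[[0.65,-0.5,0],[0,0,-1]],[[0.69,-0.44,0],[0,0,-1]],[[0.72,-0.38,0],[0,0,-1]],[[0.76,-0.32,0],[0,0,-1]],[[0.78,-0.25,0],[0,0,-1]],[[0.8,-0.18,0],[0,0,-1]]]' 0.45 30
python3 -m pendant '[[[0.81,-0.11,0],[0,0,-1]],[[0.82,-0.04,0],[0,0,-1]],[[0.82,0.03,0],[0,0,-1]],[[0.81,0.1,0],[0,0,-1]],[[0.8,0.17,0],[0,0,-1]],[[0.78,0.24,0],[0,0,-1]],[[0.76,0.31,0],[0,0,-1]],[[0.73,0.38,0],[0,0,-1]]]'
python3 -m pendant '[[[0.69,0.44,0],[0,0,-1]],[[0.65,0.5,0],[0,0,-1]],[[0.61,0.55,0],[0,0,-1]],[[0.56,0.6,0],[0,0,-1]],[[0.5,0.65,0],[0,0,-1]],[[0.44,0.69,0],[0,0,-1]],[[0.38,0.73,0],[0,0,-1]],[[0.32,0.76,0],[0,0,-1]]]'
python3 -m pendant '[[[0.25,0.78,0],[0,0,-1]]]'
python3 - <<'E'
from h import *
im=get_image("wrist"); o=observe(); print(o["time_s"],o["position"],o["q"],o["grip_width"])
cv2.imwrite("pics/w1.png",im["img"])
w=cloud(im);ok=im["range_z"]>0;x,y,z=w[...,0],w[...,1],w[...,2]
m=ok&(np.hypot(x-.4755,y-.283)<.13)&(abs(z-.088)<.004); print(cv2.minAreaRect((w[m][:,:2]*1e3).astype(np.float32)))
m=ok&(np.hypot(x-.4755,y-.283)<.042)&(z>.062)&(z<.083); print(m.sum(),cv2.minAreaRect((w[m][:,:2]*1e3).astype(np.float32)),np.median(z[m]))
R=o["tool_rot"]; print(np.degrees(np.arctan2(R[1,1],R[0,1])),[ (d["conf"],d["point"]) for d in landmark_of("wrist","dial_grip")])
print(R.T@(np.array([.4755,.283,.05])-o["position"])/.04)
E
```

```text
time_s: 2.1
position: [0.31, -0.2474, 0.205]
tool_rot: [[0.422, 0.907, 0.0], [0.907, -0.422, -0.0], [-0.0, 0.0, -1.0]]
ft_force: [-0.2, -0.4, 0.3]
grip_width: 0.0387
gripper_force: 0.0
time_s: 3.1
position: [0.3878, 0.003, 0.205]
tool_rot: [[-0.26, 0.966, 0.001], [0.966, 0.26, -0.0], [-0.0, 0.0, -1.0]]
ft_force: [0.8, -0.4, -0.1]
grip_width: 0.0386
gripper_force: 0.0
time_s: 4.1
position: [0.4664, 0.2536, 0.2049]
tool_rot: [[-0.82, 0.572, 0.0], [0.572, 0.82, -0.0], [-0.0, 0.0, -1.0]]
ft_force: [-0.8, 0.1, 0.0]
grip_width: 0.0383
gripper_force: 0.0
time_s: 4.22
position: [0.4762, 0.2849, 0.2048]
tool_rot: [[-0.867, 0.499, 0.0], [0.499, 0.867, -0.0], [-0.0, 0.0, -1.0]]
ft_force: [0.8, 0.7, 0.8]
grip_width: 0.0385
gripper_force: 0.0
4.275 [0.4768 0.2877 0.2045] [ 18.8865  22.4774  73.3161   0.0739  84.1528 -41.4947] 0.03839298561432925
((475.5198974609375, 285.326171875), (150.0943603515625, 149.68310546875), 16.84046745300293)
1256 ((475.272216796875, 285.4522705078125), (13.905665397644043, 60.44643783569336), 59.73634338378906) 0.07351665865596374
60.37372491694921 [(0.88, [0.4734, 0.2895, 0.0648])]
[-0.0316 -0.1234  3.8626]
```

```bash
cat > st.py <<'E'
from h import *
o=observe();R=o["tool_rot"];print("  t",round(o["time_s"],2),"yaw",np.degrees(np.arctan2(R[1,1],R[0,1])).round(1),"F",o["ft_force"],"T",o["wrist_torque"],"Ttool",R.T@o["wrist_torque"],"g",round(o["grip_width"],4),round(o["gripper_force"],1))
E
python3 -m pendant '[[[-0.01,-0.09,0.97],[0,0,0]],[[0,0,0.97],[0,0,0]],[[0,0,0.97],[0,0,0]],[[0,0,0.95],[0,0,0]],[[0,0,0],[0,0,0]]]' >/dev/null; python3 st.py
python3 -m pendant '[[[0,0,0],[0,0,0]],[[0,0,0],[0,0,0]],[[0,0,0],[0,0,0]]]' 0 30; python3 st.py
python3 -m pendant '[[[0,0,0],[0,0,-1]],[[0,0,0],[0,0,-1]],[[0,0,0],[0,0,-1]]]' ; python3 st.py
```

```text
t 4.95 yaw 59.8 F [-0.6952  0.2879  0.0551] T [-0.0058 -0.0272  0.0518] Ttool [-0.0085 -0.0267 -0.0518] g 0.0381 0.0
time_s: 5.32
position: [0.4749, 0.2806, 0.0515]
tool_rot: [[-0.865, 0.501, 0.002], [0.501, 0.865, 0.001], [-0.001, 0.001, -1.0]]
ft_force: [-0.1, -0.6, -0.3]
grip_width: 0.0001
gripper_force: 0.0
  t 5.33 yaw 59.9 F [-0.121  -0.5878 -0.2639] T [ 0.0186 -0.0257  0.0149] Ttool [-0.029  -0.0129 -0.0148] g 0.0001 0.0
time_s: 5.7
position: [0.4746, 0.2806, 0.051]
tool_rot: [[-0.966, 0.258, 0.001], [0.258, 0.966, 0.0], [-0.001, 0.001, -1.0]]
ft_force: [0.1, -0.1, 0.2]
grip_width: -0.0
gripper_force: 0.0
  t 5.7 yaw 75.1 F [ 0.0811 -0.0726  0.1769] T [-0.0074  0.0278 -0.0301] Ttool [0.0144 0.0249 0.0301] g -0.0 0.0
```

Run:
```python
from h import *
a=get_image("wrist")
b=get_image("side")["img"]
u,v=map(int,px(get_image("side"),[.476,.285,.08]))
b=cv2.resize(b[v-75:v+75,u-100:u+100],(400,300),interpolation=2)
cv2.imwrite("pics/w2.png",np.hstack([cv2.resize(a["img"],(400,300)),b]))
```

```text
(no output)
```

View pics/w2.png

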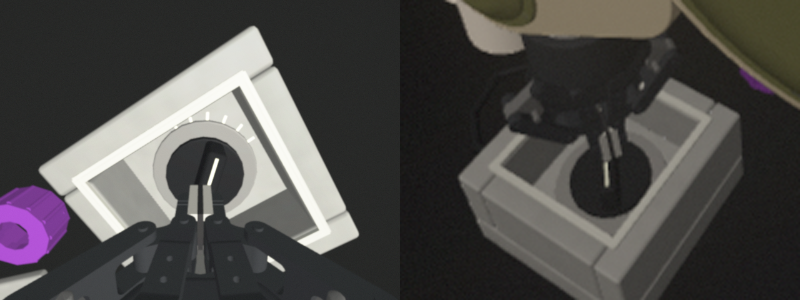

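Run:
```python
from h import *
o=observe(); print(o["position"],o["q"],o["time_s"])
for c in ("wrist","side"):
    im=get_image(c); print(c,"tcp px",px(im,o["position"]),"grip px",px(im,np.array(o["position"])+[0,0,.019]),"dial px",px(im,[.4755,.2845,.074]))
    w=cloud(im);ok=im["range_z"]>0;x,y,z=w[...,0],w[...,1],w[...,2]
    r=np.hypot(x-.4755,y-.2845)
    m=ok&(r<.045)&(z>.03)&(z<.15)
    h=np.histogram(z[m],bins=np.arange(.03,.15,.006)); print(h[0])
    m=ok&(r<.042)&(z>.060)&(z<.08); q=w[m]*1e3; print(m.sum(),q.mean(0),cv2.minAreaRect(q[:,:2].astype(np.float32)))
    m=ok&(r<.03)&(z>.084)&(z<.11); q=w[m]*1e3; print(m.sum(),q.mean(0) if m.sum() else 0)
    v,u=np.nonzero(ok&(r<.045)&(z>.06)&(z<.08)); print(u.min(),u.max(),v.min(),v.max())
    cv2.imwrite("pics/x_%s.png"%c,im["img"])
    print([[round(float(k),3) for k in w[vv,uu]] for uu,vv in ([(318,300),(312,330),(340,240),(340,270),(350,250)] if c=="wrist" else [])])
```

```text
[0.4746 0.2806 0.0508] [ 18.2864  31.0373  86.9252   0.0008  61.9972 -56.5429] 5.85
wrist tcp px [318.7568 289.6195] grip px [318.6464 308.1681] dial px [327.9914 312.4367]
[5266 2969 6503  185  185  204  355 1667  124  470  553  636  713  524
 1039 2439 4016 7121 4345]
2226 [458.1948 294.2067  72.0687] ((461.8800048828125, 292.9596862792969), (14.322090148925781, 30.9023380279541), 59.50957107543945)
2556 [465.5862 283.8387  97.9289]
314 363 234 307
[[0.463, 0.283, 0.085], [0.463, 0.282, 0.108], [0.447, 0.297, 0.069], [0.458, 0.294, 0.074], [0.451, 0.3, 0.073]]
side tcp px [235.1425 401.1719] grip px [233.6127 394.4983] dial px [230.768  394.1924]
[176 425 804  34  24  25  39 144  10  39  45  47  45  30  53  92 155 242
  90]
209 [458.4238 292.6289  71.9409] ((462.34893798828125, 290.7065734863281), (13.85376262664795, 32.2128791809082), 59.42876052856445)
187 [466.8963 282.3701  97.1529]
228 238 395 417
[]
```

Run:
```python
from h import *
a=cv2.imread("pics/x_wrist.png")[200:350,240:440]; b=cv2.imread("pics/x_side.png")[340:440,185:285]
cv2.imwrite("pics/z3.png",np.hstack([cv2.resize(cv2.convertScaleAbs(a,alpha=1.8),(500,375),interpolation=2),cv2.resize(cv2.convertScaleAbs(b,alpha=1.8),(300,300),interpolation=2).__class__ and cv2.copyMakeBorder(cv2.resize(cv2.convertScaleAbs(b,alpha=1.8),(300,300),interpolation=2),0,75,0,0,0)]))
```

```text
(no output)
```

View pics/z3.png

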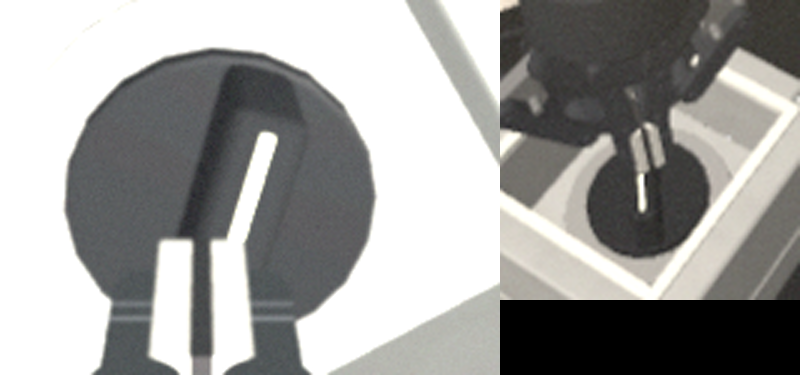

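Run:
```python
from h import *
im=get_image("wrist"); w=cloud(im); o=observe(); R=o["tool_rot"]
for u,v in [(310,297),(310,304),(310,320),(320,300),(320,315),(332,297),(332,304),(340,320),(290,325),(352,325)]:
    print(u,v,im["img"][v,u],w[v,u],"tool",R.T@(w[v,u]-o["position"])*1e3)
print("eye tool",R.T@(im["eye"]-o["position"]),o["grip_width"],o["gripper_force"],o["q"])
```

```text
310 297 [143 151 152] [0.4627 0.2802 0.0817] tool [ 11.2867  -3.3434 -31.0866]
310 304 [148 156 157] [0.4623 0.2805 0.0886] tool [ 11.7598  -3.1673 -38.0364]
310 320 [148 157 158] [0.463  0.2806 0.0997] tool [ 11.1379  -2.9    -49.0612]
320 300 [40 41 38] [0.4638 0.2841 0.0842] tool [ 11.2384   0.6473 -33.6389]
320 315 [39 37 38] [0.464 0.284 0.096] tool [ 11.0754   0.6442 -45.345 ]
332 297 [149 160 161] [0.4649 0.2887 0.082 ] tool [ 11.4198   5.4278 -31.3744]
332 304 [147 156 158] [0.4644 0.2887 0.0889] tool [ 11.8708   5.2152 -38.2682]
340 320 [73 74 72] [0.4688 0.2904 0.0942] tool [  8.0489   8.0503 -43.6287]
290 325 [52 49 46] [0.4648 0.2725 0.0965] tool [  7.3061 -10.3169 -45.913 ]
352 325 [53 50 46] [0.4703 0.2944 0.0971] tool [  7.6426  12.2726 -46.5295]
eye tool [ 0.0791  0.0007 -0.1689] -0.00014315819330714408 0.0 [ 18.2828  31.0558  86.937    0.      61.9909 -56.55  ]
```

The wrist depth shows the fingertips about 30 mm behind the reported TCP: tips at z 0.08, shut above the bar, whose top is at z 0.074. From here on I'll take the true tip as TCP − 30 mm along tool z. I'll open, turn back and go 30 mm deeper.

```bash
python3 -m pendant '[[[0,0,0],[0,0,1]],[[0,0,0],[0,0,1]],[[0,0,0],[0,0,1]],[[0.04,0.09,0],[0,0,0]],[[0,0,0.38],[0,0,0]],[[0,0,0.37],[0,0,0]],[[0,0,0],[0,0,0]]]' 0.45 30; python3 st.py
python3 -m pendant '[[[0,0,0],[0,0,0]],[[0,0,0],[0,0,0]],[[0,0,0],[0,0,0]]]' 0 30; python3 st.py
```

```text
time_s: 6.88
position: [0.4739, 0.2841, 0.0187]
tool_rot: [[-0.865, 0.501, -0.003], [0.501, 0.865, -0.001], [0.002, -0.003, -1.0]]
ft_force: [0.0, 0.0, -0.7]
grip_width: 0.0385
gripper_force: 0.0
  t 6.88 yaw 59.9 F [ 0.0079  0.0081 -0.7114] T [-0.032   0.0154 -0.0183] Ttool [ 0.0353 -0.0027  0.0184] g 0.0385 0.0
time_s: 7.25
position: [0.4751, 0.2844, 0.0207]
tool_rot: [[-0.865, 0.501, 0.001], [0.501, 0.865, 0.0], [-0.001, 0.001, -1.0]]
ft_force: [0.2, -0.1, -0.4]
grip_width: 0.0134
gripper_force: 33.9
  t 7.25 yaw 59.9 F [ 0.227  -0.0726 -0.372 ] T [ 0.0161 -0.0689  0.0332] Ttool [-0.0485 -0.0516 -0.0332] g 0.0134 33.9
```

Gripped at 13.4 mm, so the 30 mm offset is confirmed. Now I turn the dial anticlockwise.

```bash
python3 -m pendant '[[[0,0,0],[0,0,-1]],[[0,0,0],[0,0,-1]],[[0,0,0],[0,0,-1]],[[0,0,0],[0,0,-1]],[[0,0,0],[0,0,-1]]]'>/dev/null ; python3 st.py;  python3 -m pendant '[[[0,0,0],[0,0,-1]],[[0,0,0],[0,0,-1]],[[0,0,0],[0,0,-1]]]'>/dev/null ; python3 st.py
```

```text
t 7.88 yaw 85.1 F [ 1.0522 -1.9284  0.5995] T [-0.242  -0.0147 -0.0825] Ttool [ 0.2398 -0.0354  0.0824] g 0.0133 34.2
  t 8.25 yaw 100.1 F [-0.4197 -3.0165  0.3778] T [-0.4017 -0.0089 -0.0627] Ttool [0.3971 0.0615 0.0626] g 0.0135 34.2
```

```bash
for i in 1; do python3 -m pendant '[[[0,0,0],[0,0,-1]],[[0,0,0],[0,0,-1]],[[0,0,0],[0,0,-1]]]'>/dev/null ; python3 st.py;  done; python3 -m pendant '[[[0,0,0],[0,0,-1]],[[0,0,0],[0,0,-1]]]'>/dev/null ; python3 st.py
```

```text
t 8.62 yaw 114.8 F [-2.6649 -5.3663  6.381 ] T [-0.7538  0.4784 -2.5014] Ttool [0.4803 0.7493 2.5024] g 0.0136 107.9
  t 8.88 yaw 124.3 F [-3.7376 -7.0601  9.6379] T [-1.1335  0.7039 -7.0944] Ttool [0.5376 1.195  7.0988] g 0.0138 240.3
```

```bash
python3 -m pendant '[[[0,0,0],[0,0,1]],[[0,0,0],[0,0,1]]]'>/dev/null; python3 st.py; python3 -m pendant '[[[0,0,0],[0,0,0.2]],[[0,0,0],[0,0,0]]]' 0.45 >/dev/null; python3 st.py; python3 -m pendant '[[[0,0,-0.7],[0,0,0]],[[0,0,-1],[0,0,0]],[[0,0,-1],[0,0,0]],[[0,0,-1],[0,0,0]],[[0,0,-1],[0,0,0]],[[0,0,0],[0,0,0]]]'
python3 - <<'E'
from h import *
im=get_image("wrist"); o=observe(); w=cloud(im);ok=im["range_z"]>0;x,y,z=w[...,0],w[...,1],w[...,2]
m=ok&(np.hypot(x-.4755,y-.285)<.042)&(z>.062)&(z<.083); print(m.sum(),cv2.minAreaRect((w[m][:,:2]*1e3).astype(np.float32)))
print(o["q"])
E
```

```text
t 9.12 yaw 114.3 F [-3.0911 -3.082   3.8445] T [-0.5448  0.5149 -2.1124] Ttool [0.2817 0.69   2.114 ] g 0.0138 98.9
  t 9.38 yaw 114.0 F [ 0.1184 -0.1429 -0.0064] T [-0.0357 -0.0128 -0.0388] Ttool [0.0378 0.0028 0.0388] g 0.0387 0.0
time_s: 10.12
position: [0.476, 0.2851, 0.2115]
tool_rot: [[-0.913, -0.407, 0.006], [-0.407, 0.913, 0.002], [-0.007, -0.001, -1.0]]
ft_force: [0.7, 0.8, -1.0]
grip_width: 0.0383
gripper_force: 0.0
1195 ((475.04718017578125, 285.2921142578125), (60.51300048828125, 13.996748924255371), 16.86380958557129)
[ 18.6885  21.9524  73.3339  -0.0058  84.5587 -95.3292]
```

The bar now lies at 16.9°, parallel to the box, after hitting a hard stop, so the dial is at zero. Next is a look along the barrel axis.

```bash
cat >> fit.py <<'E'
def toolrot(a,az):
    "tool z=-a; az: azimuth of tool y about a, az=90 -> horizontal world +y, as seen from above (ccw)"
    h=np.cross([0,0,1.],a); h/=np.linalg.norm(h)   # horizontal
    h=h if h[1]>0 else -h
    e=np.cross(h,a); e=e/np.linalg.norm(e)  # e x ... 
    if e[0]<0: e=-e
    t=np.radians(az); y=np.cos(t)*e+np.sin(t)*h; z=-a
    return np.stack([np.cross(y,z),y,z],1)
E
python3 - <<'E'
from fit import *
a=axis(-.015); M=np.array([.5917,.0042,.22]); R=toolrot(a,60); print(R,np.linalg.det(R))
show(rows(M+a*.095,R,14))
E
```

```text
[[-0.7019  0.4225  0.5735]
 [ 0.5106  0.8598 -0.0086]
 [-0.4968  0.2868 -0.8192]] 1.0001056
[[[0.1,-0.5,-0.16],[-0.02,-0.52,0.76]],[[0.06,-0.51,-0.16],[-0.02,-0.52,0.76]],[[0.02,-0.51,-0.17],[-0.02,-0.52,0.76]],[[-0.02,-0.51,-0.17],[-0.02,-0.52,0.76]],[[-0.06,-0.51,-0.17],[-0.02,-0.52,0.76]],[[-0.1,-0.5,-0.16],[-0.02,-0.52,0.76]],[[-0.14,-0.49,-0.16],[-0.02,-0.52,0.76]],[[-0.18,-0.48,-0.15],[-0.02,-0.52,0.76]]]
[[[-0.22,-0.47,-0.14],[-0.02,-0.52,0.76]],[[-0.26,-0.45,-0.13],[-0.02,-0.52,0.76]],[[-0.29,-0.43,-0.12],[-0.02,-0.52,0.76]],[[-0.32,-0.41,-0.11],[-0.02,-0.52,0.76]],[[-0.36,-0.39,-0.09],[-0.02,-0.52,0.76]],[[-0.38,-0.36,-0.08],[-0.02,-0.52,0.76]]]
```

```bash
python3 -m pendant '[[[0.1,-0.5,-0.16],[-0.02,-0.52,0.76]],[[0.06,-0.51,-0.16],[-0.02,-0.52,0.76]],[[0.02,-0.51,-0.17],[-0.02,-0.52,0.76]],[[-0.02,-0.51,-0.17],[-0.02,-0.52,0.76]],[[-0.06,-0.51,-0.17],[-0.02,-0.52,0.76]],[[-0.1,-0.5,-0.16],[-0.02,-0.52,0.76]],[[-0.14,-0.49,-0.16],[-0.02,-0.52,0.76]],[[-0.18,-0.48,-0.15],[-0.02,-0.52,0.76]]]' 1 60 >/dev/null
python3 -m pendant '[[[-0.22,-0.47,-0.14],[-0.02,-0.52,0.76]],[[-0.26,-0.45,-0.13],[-0.02,-0.52,0.76]],[[-0.29,-0.43,-0.12],[-0.02,-0.52,0.76]],[[-0.32,-0.41,-0.11],[-0.02,-0.52,0.76]],[[-0.36,-0.39,-0.09],[-0.02,-0.52,0.76]],[[-0.38,-0.36,-0.08],[-0.02,-0.52,0.76]],[[0,0,0],[0,0,0]]]'
python3 - <<'E'
from fit import *
im=get_image("wrist"); o=observe(); R=np.array(o["tool_rot"]); print(o["time_s"],o["position"],o["q"],o["grip_width"])
cv2.imwrite("pics/w4.png",im["img"]); w=cloud(im); ok=im["range_z"]>0; np.savez("wr.npz",w=w,ok=ok,img=im["img"],R=R,p=o["position"])
W=w[ok]; W=W[(np.linalg.norm(W-[.59,.005,.21],axis=1)<.12)&(W[:,2]>.1)]
for y in (-.1,0.,.1): print(*fit(W,(.5917,.0042,.22,y)))
# fingers
t=(w-np.array(o["position"]))@R*1e3
m=ok&(abs(t[...,0])<16)&(abs(t[...,1])<62)&(abs(t[...,1])>36)&(t[...,2]>-80)&(t[...,2]<0)
for s in (-1,1):
    q=t[m&(t[...,1]*s>0)]; print("finger",s,len(q),q[:,2].max() if len(q) else 0, np.percentile(q,[2,50,98],axis=0) if len(q) else 0)
a=axis(-.015)
print([(d["conf"],np.array(d["point"])) for d in landmark_of("wrist","ring_center")])
print([(d["conf"],np.array(d["point"])) for d in landmark_of("wrist","nozzle_center")])
E
```

```text
time_s: 12.05
position: [0.5356, 0.004, 0.2959]
tool_rot: [[-0.7, 0.427, 0.573], [0.512, 0.859, -0.014], [-0.498, 0.284, -0.82]]
ft_force: [-0.1, 0.4, -0.1]
grip_width: 0.0856
gripper_force: 0.0
12.1 [0.5356 0.0046 0.2959] [-17.0635   1.6674  94.1883  11.5529  50.7959 -80.6861] 0.08546101122430767
[ 0.5916  0.005   0.22   -0.0109] 5475 0.0006640769351954538
[ 0.5917  0.0042  0.22   -0.    ] 5415 0.0007223991004073321
[0.5914 0.0043 0.2199 0.0303] 5431 0.0007956266979092748
finger -1 4331 -38.78327434406588 [[ -9.2798 -55.4336 -78.1582]
 [  7.5821 -43.0312 -63.3933]
 [ 12.1489 -42.3116 -42.2872]]
finger 1 4330 -38.65852211928654 [[ -9.3619  42.3381 -78.108 ]
 [  7.3642  43.0273 -63.3525]
 [ 12.0212  55.5599 -41.9921]]
[(0.63, array([ 0.4865, -0.0487,  0.017 ])), (0.6, array([0.5897, 0.003 , 0.2173]))]
[(0.68, array([0.5832, 0.0045, 0.2316]))]
```

View pics/w4.png

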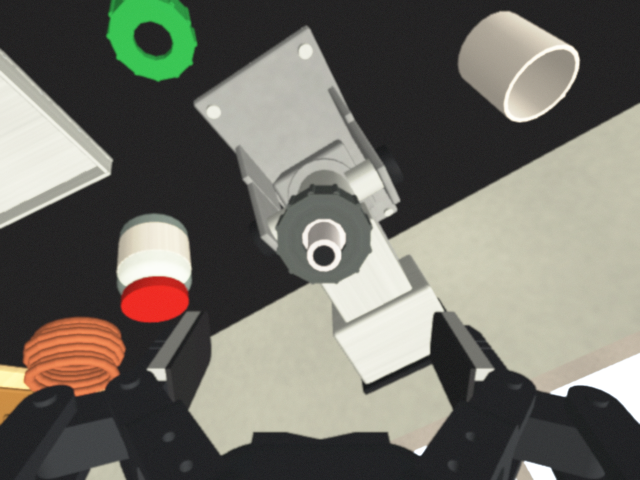

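Run:
```python
from fit import *
d=np.load("wr.npz"); w=d["w"][d["ok"]]; W=w[(np.linalg.norm(w-[.59,.005,.21],axis=1)<.12)&(w[:,2]>.1)]
res=[]
for y in (-.1,0.,.1):
    p=np.array([.5917,.0042,.22,y])
    for _ in range(12): p,n,e=fit(W,p)
    print(p,n,e); res.append(p)
p=res[int(1)]; a=axis(p[3]); R=toolrot(a,90); 
D=W-p[:3]; s=D@a
m=(s>-.015)&(s<.013); q=D[m]@R  # tool frame az=90
r=np.hypot(q[:,0],q[:,1]); az=np.degrees(np.arctan2(q[:,1],q[:,0]))
k=(r>.029)&(r<.037)
# fit 12-gon phase: r = .032/cos(wrapped(az-phi))
best=[]
for ph in range(0,30):
    dd=(az[k]-ph+15)%30-15; best.append(np.mean(np.abs(r[k]-np.minimum(.032/np.cos(np.radians(dd)),.0345))))
print(np.round(np.array(best)*1e3,2),k.sum())
for b in range(-180,180,10):
    mm=k&(az>=b)&(az<b+10)
    if mm.sum()>10: print(b,mm.sum(),np.percentile(r[mm],90).round(4),end="; ")
```

```text
[ 0.5916  0.005   0.22   -0.0109] 5475 0.0006640769351954538
[ 0.5917  0.0042  0.22   -0.    ] 5415 0.0007223991004073321
[0.5914 0.0043 0.2199 0.0194] 5434 0.000742717227796135
[1.54 1.54 1.54 1.54 1.55 1.55 1.56 1.58 1.59 1.61 1.62 1.64 1.65 1.65
 1.66 1.66 1.66 1.66 1.65 1.65 1.63 1.62 1.61 1.59 1.57 1.55 1.54 1.54
 1.54 1.54] 629
-40 32 0.0339; -20 20 0.0352; -10 61 0.0344; 0 44 0.0332; 10 55 0.0359; 20 60 0.0338; 30 59 0.0337; 40 64 0.0361; 50 47 0.0338; 60 47 0.0338; 70 49 0.0359; 90 23 0.0343; 100 23 0.0353;
```

```bash
cat > tgt.py <<'E'
from fit import *
M=np.array([.5916,.0045,.2200]); A=axis(-.008)
def off(s,az,lat=(0,0)):
    o=observe(); R=np.array(o["tool_rot"]); Rt=toolrot(A,az)
    e=R.T@(M+A*s-np.array(o["position"])); rv=np.degrees(Ro.from_matrix(R.T@Rt).as_rotvec())
    print("shift fs",(e/.04).round(3),"turn fs",(rv/5).round(2))
E
python3 -c "
from tgt import *
off(.095,60);off(-.05,60)"
```

```text
shift fs [-0.044  0.021 -0.013] turn fs [-0.09  0.04 -0.07]
shift fs [-0.03   0.048  3.612] turn fs [-0.09  0.04 -0.07]
```

```bash
python3 -m pendant '[[[-0.04,0.02,0],[-0.09,0.04,-0.07]],[[0,0,0.9],[0,0,0]],[[0,0,0.9],[0,0,0]],[[0,0,0],[0,0,0]]]' >/dev/null; python3 -c "
from tgt import *
off(-.05,60)"; python3 st.py
```

```text
shift fs [-0.023  0.012  1.778] turn fs [-0.   -0.03 -0.01]
  t 12.7 yaw 64.2 F [0.1405 0.0941 0.4042] T [ 0.0043  0.2342 -0.0143] Ttool [0.1227 0.1996 0.0134] g 0.0853 0.0
```

```bash
python3 -m pendant '[[[-0.02,0.01,0.6],[0,0,0]],[[0,0,0.6],[0,0,0]],[[0,0,0.57],[0,0,0]],[[0,0,0],[0,0,0]]]' >/dev/null; python3 -c "
from tgt import *
off(-.05,60)"; python3 st.py;  python3 -m pendant '[[[0,0,0],[0,0,0]],[[0,0,0],[0,0,0]]]' 0 60 >/dev/null; python3 st.py
```

```text
shift fs [ 0.039 -0.01   0.056] turn fs [ 0.01  0.01 -0.01]
  t 13.2 yaw 64.2 F [-0.1876  0.4351  0.007 ] T [-0.0324  0.2524  0.0338] Ttool [ 0.1339  0.2138 -0.0474] g 0.0853 0.0
  t 13.45 yaw 64.2 F [-4.1351 -0.6464  4.6076] T [-0.0124  0.5747 -0.0566] Ttool [0.328  0.4741 0.0358] g 0.0627 64.3
```

```bash
python3 -m pendant '[[[0,0,0],[0,0,-0.8]],[[0,0,0],[0,0,0]]]' >/dev/null; python3 st.py; python3 -c "
from rig import *
print(observe()['q'])"; python3 -m pendant '[[[0,0,0],[0,0,0.8]],[[0,0,0],[0,0,0.8]],[[0,0,0],[0,0,0]]]' >/dev/null; python3 st.py
```

```text
t 13.7 yaw 67.8 F [-6.2526 -0.7349  4.8506] T [-0.1053  0.7006  0.0037] Ttool [ 0.3863  0.59   -0.0677] g 0.0631 64.5
[-14.26777266  16.83261827  95.52866156  14.15835099  33.99952289
 -87.15128283]
  t 14.07 yaw 60.7 F [-5.2118 -4.652   4.5475] T [-1.1006  0.5628  0.3919] Ttool [ 0.8684  0.0803 -0.9598] g 0.0632 64.6
```

Loosening is tool −z (anticlockwise): there it turned free at 0.07 N m, while +z resisted at about 1 N m. Joint 6 would come too near its limit that way, so I'll regrip one flat over.

```bash
python3 -m pendant '[[[0,0,0],[0,0,-0.8]],[[0,0,0],[0,0,0]],[[0,0,0],[0,0,1]],[[0,0,0],[0,0,1]],[[0,0,0],[0,0,1]],[[0,0,0],[0,0,1]],[[0,0,0],[0,0,1]],[[0,0,0],[0,0,1]]]' 1 >/dev/null; python3 -m pendant '[[[0,0,0],[0,0,0]]]'>/dev/null; python3 -c "
from tgt import *
off(-.05,30);print(observe()['q'])"; python3 st.py
```

```text
shift fs [ 0.038 -0.034  0.066] turn fs [ 0.03  0.02 -0.02]
[-14.2627  16.9616  95.5308  14.1781  33.9298 -53.0832]
  t 15.2 yaw 34.6 F [ 0.0492 -0.382  -0.3324] T [-0.0043  0.2439 -0.0189] Ttool [0.2194 0.1077 0.0116] g 0.0853 0.0
```

```bash
python3 -m pendant '[[[0.04,-0.03,0.06],[0,0,0]],[[0,0,0],[0,0,0]],[[0,0,0],[0,0,0]]]' 0 60 >/dev/null; python3 st.py; python3 -m pendant '[[[0,0,0],[0,0,-1]],[[0,0,0],[0,0,-1]],[[0,0,0],[0,0,-1]],[[0,0,0],[0,0,-1]]]' >/dev/null; python3 st.py; python3 -m pendant '[[[0,0,0],[0,0,-1]],[[0,0,0],[0,0,-1]],[[0,0,0],[0,0,-1]],[[0,0,0],[0,0,-1]]]' >/dev/null; python3 st.py;  python3 -c "
from tgt import *
off(-.05,70);print(observe()['q'])"
```

```text
t 15.57 yaw 34.7 F [-2.9866  1.4885  1.9163] T [0.0044 0.6095 0.0368] Ttool [ 0.5178  0.3221 -0.0307] g 0.0634 65.7
  t 16.07 yaw 55.1 F [-2.7918  0.5291  2.4144] T [ 0.0785  0.4853 -0.011 ] Ttool [0.2698 0.4078 0.0518] g 0.0635 65.8
  t 16.57 yaw 73.0 F [-2.4421  0.3955  2.2697] T [ 0.0391  0.4122 -0.0407] Ttool [0.1351 0.3899 0.0536] g 0.0635 65.7
shift fs [-0.006 -0.002 -0.003] turn fs [0.   0.03 0.02]
[-14.1646  17.2108  95.8272  14.2705  33.4182 -93.3479]
```

```bash
python3 -m pendant '[[[0,0,0],[0,0,-1]],[[0,0,0],[0,0,-1]],[[0,0,0],[0,0,-1]],[[0,0,0],[0,0,-1]],[[0,0,0],[0,0,-1]],[[0,0,0],[0,0,-1]],[[0,0,0],[0,0,-1]],[[0,0,0],[0,0,-1]]]' >/dev/null; python3 st.py;python3 -m pendant '[[[0,0,-0.3],[0,0,0]],[[0,0,0],[0,0,0]]]'  >/dev/null; python3 st.py; python3 -c "
from tgt import *
off(-.038,110);print(observe()['q'])"
```

```text
t 17.57 yaw 106.2 F [-1.41    0.1946  2.4359] T [0.0992 0.2747 0.0306] Ttool [-0.1856  0.2255  0.0307] g 0.0633 65.6
  t 17.82 yaw 105.9 F [ 0.3389 -0.0357 -2.0791] T [ 0.023   0.3959 -0.0256] Ttool [-0.1357  0.3721  0.032 ] g 0.0631 66.6
shift fs [ 0.002 -0.002  0.015] turn fs [-0.02  0.03 -0.04]
[ -14.3896   15.7806   95.9293   14.0138   34.7081 -132.8768]
```

```bash
python3 -m pendant '[[[0,0,-0.5],[0,0,0]],[[0,0,-0.6],[0,0,0]],[[0,0,-0.6],[0,0,0]],[[0,0,-0.6],[0,0,0]],[[0,0,0],[0,0,0]]]'  >/dev/null; python3 st.py
python3 - <<'E'
from tgt import *
im=get_image("side"); cv2.imwrite("pics/s5.png",im["img"][100:460,150:550]); print(observe()["q"],observe()["position"])
E
```

```text
t 18.45 yaw 105.9 F [ 0.2273 -0.7787 -1.3861] T [-0.0308  0.36   -0.0069] Ttool [-0.0926  0.349  -0.0143] g 0.0633 67.5
[ -16.2867    5.8258   95.2349   12.6537   45.4938 -131.8526] [0.5604 0.0049 0.2639]
```

View pics/s5.png

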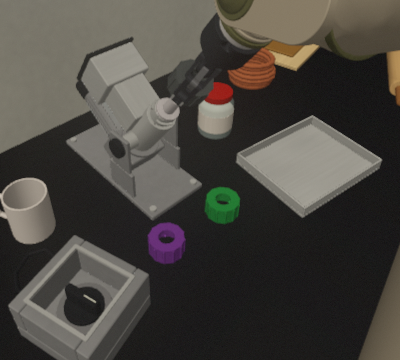

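Run:
```python
from tgt import *
show(rows([.438,-.344,.10],yawdown(45),15))
```

```text
[[[0.5,-0.44,0.11],[0.1,0.48,0.83]],[[0.46,-0.47,0.13],[0.1,0.48,0.83]],[[0.42,-0.5,0.16],[0.1,0.48,0.83]],[[0.38,-0.53,0.18],[0.1,0.48,0.83]],[[0.33,-0.55,0.2],[0.1,0.48,0.83]],[[0.28,-0.57,0.22],[0.1,0.48,0.83]],[[0.23,-0.59,0.23],[0.1,0.48,0.83]],[[0.17,-0.6,0.25],[0.1,0.48,0.83]]]
[[[0.12,-0.61,0.26],[0.1,0.48,0.83]],[[0.06,-0.62,0.27],[0.1,0.48,0.83]],[[0.01,-0.62,0.27],[0.1,0.48,0.83]],[[-0.05,-0.61,0.28],[0.1,0.48,0.83]],[[-0.11,-0.6,0.28],[0.1,0.48,0.83]],[[-0.16,-0.59,0.28],[0.1,0.48,0.83]],[[-0.21,-0.58,0.28],[0.1,0.48,0.83]]]
```

```bash
python3 -m pendant '[[[0.5,-0.44,0.11],[0.1,0.48,0.83]],[[0.46,-0.47,0.13],[0.1,0.48,0.83]],[[0.42,-0.5,0.16],[0.1,0.48,0.83]],[[0.38,-0.53,0.18],[0.1,0.48,0.83]],[[0.33,-0.55,0.2],[0.1,0.48,0.83]],[[0.28,-0.57,0.22],[0.1,0.48,0.83]],[[0.23,-0.59,0.23],[0.1,0.48,0.83]],[[0.17,-0.6,0.25],[0.1,0.48,0.83]]]' >/dev/null
python3 -m pendant '[[[0.12,-0.61,0.26],[0.1,0.48,0.83]],[[0.06,-0.62,0.27],[0.1,0.48,0.83]],[[0.01,-0.62,0.27],[0.1,0.48,0.83]],[[-0.05,-0.61,0.28],[0.1,0.48,0.83]],[[-0.11,-0.6,0.28],[0.1,0.48,0.83]],[[-0.16,-0.59,0.28],[0.1,0.48,0.83]],[[-0.21,-0.58,0.28],[0.1,0.48,0.83]],[[0,0,0],[0,0,0]]]' >/dev/null
cat > dn.py <<'E'
from h import *
import sys
x,y,z,yaw=map(float,sys.argv[1:])
o=observe();R=np.array(o["tool_rot"]);print(o["position"],o["q"],"shift",(R.T@(np.array([x,y,z])-o["position"])/.04).round(3),"turn",(np.degrees(Ro.from_matrix(R.T@yawdown(yaw)).as_rotvec())/5).round(2))
E
python3 dn.py .438 -.344 -.015 45; python3 st.py
```

```text
[ 0.4384 -0.3442  0.0957] [-50.4815  28.4368  82.734    0.3496  69.0669 -95.6534] shift [ 0.001 -0.019  2.767] turn [ 0.07 -0.04  0.01]
  t 20.5 yaw 45.0 F [-0.3704  0.6709 -0.8368] T [ 0.0299 -0.0053 -0.0132] Ttool [-0.0249  0.0173  0.0132] g 0.0632 67.2
```

```bash
python3 -m pendant '[[[0,-0.02,0.9],[0.07,-0.04,0]],[[0,0,0.9],[0,0,0]],[[0,0,0.9],[0,0,0]],[[0,0,0],[0,0,0]]]' >/dev/null; python3 dn.py .438 -.344 -.025 45; python3 st.py
python3 - <<'E'
from h import *
w=None
im=get_image("side"); w=cloud(im); ok=im["range_z"]>0
m=ok&(np.hypot(w[...,0]-.438,w[...,1]+.344)<.036)&(w[...,2]<.09)&(w[...,2]>.008); q=w[m]; print(len(q),np.histogram(q[:,2],bins=np.arange(.006,.09,.006)))
E
```

```text
[ 0.4377 -0.3419 -0.0121] [-50.2188  36.5839  89.4028   0.0185  54.148  -95.4577] shift [-0.044 -0.032  0.323] turn [ 0.01 -0.03  0.05]
  t 21.0 yaw 45.2 F [-0.2673  0.1576 -1.8962] T [ 0.0236 -0.0232  0.0309] Ttool [-0.033   0.0002 -0.031 ] g 0.0632 67.2
0 (array([0, 0, 0, 0, 0, 0, 0, 0, 0, 0, 0, 0, 0]), array([0.006, 0.012, 0.018, 0.024, 0.03 , 0.036, 0.042, 0.048, 0.054,
       0.06 , 0.066, 0.072, 0.078, 0.084]))
```

```bash
python3 -m pendant '[[[0,0,0.2],[0,0,0]],[[0,0,0],[0,0,0]]]' |head -2; python3 st.py; python3 -m pendant '[[[0,0,0.07],[0,0,0]],[[0,0,0],[0,0,0]]]' |head -2; python3 st.py
```

```text
time_s: 21.3
position: [0.4387, -0.3439, -0.0173]
  t 21.3 yaw 45.2 F [-0.0814  0.8711 -0.9565] T [-0.0193 -0.028   0.0618] Ttool [-0.0063 -0.0335 -0.0618] g 0.0631 67.3
time_s: 21.55
position: [0.4385, -0.3439, -0.0205]
  t 21.55 yaw 45.2 F [-0.228  0.792 -0.572] T [-0.0126  0.0408  0.0349] Ttool [ 0.0376  0.02   -0.035 ] g 0.0633 67.3
```

```bash
for i in 1 2; do python3 -m pendant '[[[0,0,0.06],[0,0,0]],[[0,0,0],[0,0,0]]]' |sed -n 2p; python3 st.py; done
```

```text
position: [0.4384, -0.3437, -0.0232]
  t 21.8 yaw 45.2 F [ 0.0419 -0.8807 -1.2248] T [ 0.032   0.0399 -0.0185] Ttool [0.0055 0.0508 0.0185] g 0.0631 67.3
position: [0.4386, -0.3439, -0.025]
  t 22.05 yaw 45.2 F [-1.2633  1.6663  4.6127] T [ 0.0849  0.2512 -0.0408] Ttool [0.1169 0.2381 0.0403] g 0.0634 68.1
```

```bash
python3 -m pendant '[[[0,0,0],[0,0,0]],[[0,0,0],[0,0,0]],[[0,0,0],[0,0,0]],[[0,0,0],[0,0,0]]]' 1 >/dev/null; python3 st.py; python3 -m pendant '[[[0,0,-0.3],[0,0,0]],[[0,0,-0.8],[0,0,0]],[[0,0,-1],[0,0,0]],[[0,0,-1],[0,0,0]],[[0,0,0],[0,0,0]]]' |sed -n 2p
python3 - <<'E'
from tgt import *
im=get_image("wrist"); w=cloud(im); ok=im["range_z"]>0
m=ok&(np.hypot(w[...,0]-.438,w[...,1]+.344)<.055)&(w[...,2]>.030)&(w[...,2]<.055); q=w[m]*1e3; print(len(q),q.mean(0),q[:,2].std(),cv2.minAreaRect(q[:,:2].astype(np.float32)))
R=toolrot(A,60);print(observe()["q"])
show(rows(M+A*.075,R,15))
E
```

```text
t 22.55 yaw 45.2 F [ 0.4759 -0.0603 -0.0504] T [-0.0352  0.0015 -0.0323] Ttool [ 0.0261 -0.0238  0.0322] g 0.0852 0.0
position: [0.4393, -0.3446, 0.1022]
6536 [ 437.2138 -341.7951   39.4539] 1.5295667125218904 ((438.6945495605469, -342.9788818359375), (66.68170166015625, 67.41574096679688), 45.31447982788086)
[-50.2675  27.9131  82.8359  -0.0034  68.8994 -95.4454]
[[[0.28,0.54,-0.3],[-0.28,-0.37,-0.18]],[[0.26,0.55,-0.3],[-0.28,-0.37,-0.18]],[[0.24,0.56,-0.29],[-0.28,-0.37,-0.18]],[[0.22,0.58,-0.29],[-0.28,-0.37,-0.18]],[[0.2,0.59,-0.28],[-0.28,-0.37,-0.18]],[[0.19,0.6,-0.27],[-0.28,-0.37,-0.18]],[[0.17,0.61,-0.26],[-0.28,-0.37,-0.18]],[[0.15,0.61,-0.25],[-0.28,-0.37,-0.18]]]
[[[0.13,0.62,-0.24],[-0.28,-0.37,-0.18]],[[0.11,0.63,-0.23],[-0.28,-0.37,-0.18]],[[0.1,0.64,-0.22],[-0.28,-0.37,-0.18]],[[0.08,0.64,-0.2],[-0.28,-0.37,-0.18]],[[0.06,0.65,-0.19],[-0.28,-0.37,-0.18]],[[0.05,0.66,-0.18],[-0.28,-0.37,-0.18]],[[0.03,0.66,-0.16],[-0.28,-0.37,-0.18]]]
```

```bash
python3 -m pendant '[[[0.28,0.54,-0.3],[-0.28,-0.37,-0.18]],[[0.26,0.55,-0.3],[-0.28,-0.37,-0.18]],[[0.24,0.56,-0.29],[-0.28,-0.37,-0.18]],[[0.22,0.58,-0.29],[-0.28,-0.37,-0.18]],[[0.2,0.59,-0.28],[-0.28,-0.37,-0.18]],[[0.19,0.6,-0.27],[-0.28,-0.37,-0.18]],[[0.17,0.61,-0.26],[-0.28,-0.37,-0.18]],[[0.15,0.61,-0.25],[-0.28,-0.37,-0.18]]]' 0.55 40 >/dev/null
python3 -m pendant '[[[0.13,0.62,-0.24],[-0.28,-0.37,-0.18]],[[0.11,0.63,-0.23],[-0.28,-0.37,-0.18]],[[0.1,0.64,-0.22],[-0.28,-0.37,-0.18]],[[0.08,0.64,-0.2],[-0.28,-0.37,-0.18]],[[0.06,0.65,-0.19],[-0.28,-0.37,-0.18]],[[0.05,0.66,-0.18],[-0.28,-0.37,-0.18]],[[0.03,0.66,-0.16],[-0.28,-0.37,-0.18]],[[0,0,0],[0,0,0]]]' >/dev/null
python3 - <<'E'
from tgt import *
off(.075,60);off(-.02,60)
im=get_image("wrist"); w=cloud(im); ok=im["range_z"]>0
W=w[ok]; D=W-M; s=D@A; r=np.linalg.norm(D-s[:,None]*A,axis=1)
k=(s>.014)&(s<.042)&(r<.02); q=D[k]; q=q-np.outer(q@A,A)
# spout axis fit: circle r=.011 in tool frame
R=toolrot(A,60); t=q@R[:,:2]
from scipy.optimize import least_squares
c=least_squares(lambda c:np.hypot(t[:,0]-c[0],t[:,1]-c[1])-.011,[0,0],loss="soft_l1",f_scale=.001).x; print(k.sum(),"spout offset tool xy mm",c*1e3)
print("ring-height flange s",np.median(s[(r<.021)&(r>.015)&(abs(s-.007)<.006)]))
E
```

```text
shift fs [-0.023 -0.048 -0.034] turn fs [-0.04  0.01 -0.04]
shift fs [-0.021 -0.04   2.341] turn fs [-0.04  0.01 -0.04]
539 spout offset tool xy mm [1.1321 0.0306]
ring-height flange s 0.006997884243224624
```

```bash
python3 -m pendant '[[[-0.01,-0.04,0.6],[-0.04,0.01,-0.04]],[[0,0,0.6],[0,0,0]],[[0,0,0.6],[0,0,0]],[[0,0,0.54],[0,0,0]],[[0,0,0],[0,0,0]]]' >/dev/null; python3 -c "
from tgt import *
off(-.02,60)"; python3 st.py; python3 -m pendant '[[[0,0,0],[0,0,0]],[[0,0,0],[0,0,0]],[[0,0,0],[0,0,0]]]' 0 40 >/dev/null; python3 st.py
```

```text
shift fs [-0.013  0.067 -0.05 ] turn fs [-0.04 -0.04 -0.03]
  t 25.9 yaw 64.0 F [-0.7711 -0.8144  0.3841] T [ 0.0145  0.2634 -0.016 ] Ttool [0.1315 0.2284 0.0199] g 0.0469 0.0
  t 26.27 yaw 64.1 F [-2.3196  2.7876  6.8922] T [0.5181 0.0667 0.3337] Ttool [-0.4968  0.3699  0.024 ] g 0.0209 52.6
```

```bash
python3 -m pendant '[[[0,0,-0.25],[0,0,0]],[[0,0,-0.5],[0,0,0]],[[0,0,-0.6],[0,0,0]],[[0,0,-0.6],[0,0,0]],[[0,0,-0.6],[0,0,0]],[[0,0,0],[0,0,0]]]' 0 60 >/dev/null; python3 st.py
python3 - <<'E'
from h import *
# tail bottom 17mm below mouth; TCP s=-.022 at grip -> tail end at tool z -5 mm
show(rows([.453,-.230,.10],yawdown(45),13))
im=get_image("side"); cv2.imwrite("pics/s6.png",im["img"][100:400,200:600]); print(observe()["q"])
E
```

```text
t 27.02 yaw 64.1 F [ 0.3474 -0.4602 -2.3031] T [ 0.0274  0.3888 -0.0096] Ttool [0.1827 0.3438 0.0208] g 0.0205 72.6
[[[0.08,-0.56,0.2],[0.33,0.43,0.21]],[[0.06,-0.56,0.22],[0.33,0.43,0.21]],[[0.04,-0.55,0.23],[0.33,0.43,0.21]],[[0.02,-0.55,0.25],[0.33,0.43,0.21]],[[0.0,-0.54,0.27],[0.33,0.43,0.21]],[[-0.02,-0.53,0.28],[0.33,0.43,0.21]],[[-0.04,-0.52,0.3],[0.33,0.43,0.21]],[[-0.06,-0.51,0.31],[0.33,0.43,0.21]]]
[[[-0.08,-0.5,0.32],[0.33,0.43,0.21]],[[-0.11,-0.49,0.33],[0.33,0.43,0.21]],[[-0.13,-0.48,0.34],[0.33,0.43,0.21]],[[-0.15,-0.47,0.35],[0.33,0.43,0.21]],[[-0.17,-0.45,0.36],[0.33,0.43,0.21]]]
[-17.1641   3.0303  94.3462  12.3502  49.4919 -81.806 ]
```

View pics/s6.png

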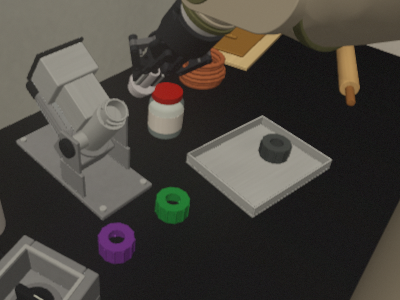

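```bash
python3 -m pendant '[[[0.08,-0.56,0.2],[0.33,0.43,0.21]],[[0.06,-0.56,0.22],[0.33,0.43,0.21]],[[0.04,-0.55,0.23],[0.33,0.43,0.21]],[[0.02,-0.55,0.25],[0.33,0.43,0.21]],[[0.0,-0.54,0.27],[0.33,0.43,0.21]],[[-0.02,-0.53,0.28],[0.33,0.43,0.21]],[[-0.04,-0.52,0.3],[0.33,0.43,0.21]],[[-0.06,-0.51,0.31],[0.33,0.43,0.21]]]' >/dev/null
python3 -m pendant '[[[-0.08,-0.5,0.32],[0.33,0.43,0.21]],[[-0.11,-0.49,0.33],[0.33,0.43,0.21]],[[-0.13,-0.48,0.34],[0.33,0.43,0.21]],[[-0.15,-0.47,0.35],[0.33,0.43,0.21]],[[-0.17,-0.45,0.36],[0.33,0.43,0.21]],[[0,0,0],[0,0,0]],[[0,0,0],[0,0,0]]]' >/dev/null
python3 dn.py .453 -.230 .010 45; python3 st.py
```

```text
[ 0.4533 -0.2293  0.0985] [-40.0041  23.9159  90.4622  -0.3853  65.6469 -85.0842] shift [-0.007 -0.004  2.212] turn [-0.07  0.    0.05]
  t 28.95 yaw 45.2 F [-0.539  -0.4803 -1.0811] T [ 0.0254 -0.0005 -0.0118] Ttool [-0.0184  0.0176  0.0117] g 0.0207 72.5
```

```bash
python3 -m pendant '[[[0,0,0.75],[-0.07,0,0]],[[0,0,0.75],[0,0,0]],[[0,0,0.7],[0,0,0]],[[0,0,0],[0,0,0]],[[0,0,0],[0,0,0]]]' | sed -n 2p; python3 st.py; python3 -m pendant '[[[0,0,0.12],[0,0,0]],[[0,0,0],[0,0,0]]]' | sed -n 2p; python3 st.py; python3 -m pendant '[[[0,0,0.06],[0,0,0]],[[0,0,0],[0,0,0]]]' | sed -n 2p; python3 st.py
```

```text
position: [0.4537, -0.2298, 0.0117]
  t 29.57 yaw 45.3 F [ 0.6751  0.8683 -0.7508] T [ 0.038  -0.043  -0.0009] Ttool [-0.0573 -0.0038  0.001 ] g 0.0202 72.5
position: [0.4532, -0.2296, 0.0059]
  t 29.82 yaw 45.2 F [-0.5952  0.1061 -1.4257] T [ 0.0628 -0.0025 -0.0016] Ttool [-0.0463  0.0425  0.0016] g 0.0203 72.5
position: [0.453, -0.2296, 0.0031]
  t 30.07 yaw 45.2 F [-0.2874 -0.197  -1.3602] T [ 0.0489  0.061  -0.0198] Ttool [0.0083 0.0777 0.0198] g 0.0204 72.5
```

```bash
for i in 1; do python3 -m pendant '[[[0,0,0.05],[0,0,0]],[[0,0,0],[0,0,0]]]' | sed -n 2p; python3 st.py; done; python3 -m pendant '[[[0,0,0.04],[0,0,0]],[[0,0,0],[0,0,0]]]' | sed -n 2p; python3 st.py
```

```text
position: [0.4532, -0.2297, 0.0019]
  t 30.32 yaw 45.2 F [-1.5736  1.7119  7.2257] T [0.1821 0.3671 0.0364] Ttool [ 0.1292  0.3888 -0.0367] g 0.0206 74.1
position: [0.4533, -0.2298, 0.0018]
  t 30.57 yaw 45.3 F [-6.1194  4.2462 25.5648] T [ 0.7728  1.1178 -0.0666] Ttool [0.2382 1.3379 0.0656] g 0.0206 78.4
```

```bash
python3 -m pendant '[[[0,0,-0.04],[0,0,0]],[[0,0,0],[0,0,0]]]' >/dev/null; python3 st.py; python3 -m pendant '[[[0,0,0],[0,0,0]],[[0,0,0],[0,0,0]],[[0,0,0],[0,0,0]]]' 0.55 >/dev/null; python3 st.py; python3 -m pendant '[[[0,0,-0.3],[0,0,0]],[[0,0,-0.8],[0,0,0]],[[0,0,-1],[0,0,0]],[[0,0,-1],[0,0,0]],[[0,0,-0.8],[0,0,0]],[[0,0,0],[0,0,0]],[[0,0,0],[0,0,0]]]' |sed -n 2p
python3 - <<'E'
from h import *
im=get_image("wrist"); w=cloud(im); ok=im["range_z"]>0
x,y,z=[w[...,i] for i in range(3)]
m=ok&(np.hypot(x-.453,y+.23)<.045)&(z>.01)&(z<.09); q=w[m]*1e3; print(len(q),q.mean(0),np.percentile(q[:,2],[5,50,99]))
t=ok&(np.hypot(x-.453,y+.23)<.03)&(z>.062)&(z<.072); print("spout top",t.sum(),w[t].mean(0) if t.any() else 0)
cv2.imwrite("pics/w7.png",im["img"])
E
```

```text
t 30.82 yaw 45.2 F [-1.9577  1.3013  9.2672] T [ 0.2701  0.3919 -0.0062] Ttool [0.0842 0.4684 0.006 ] g 0.0203 74.7
  t 31.2 yaw 45.2 F [ 0.3672 -0.5829 -0.0285] T [ 0.019  -0.029   0.0426] Ttool [-0.0339 -0.0072 -0.0426] g 0.047 0.0
position: [0.4527, -0.2293, 0.1568]
2263 [ 448.6646 -224.2308   41.483 ] [26.638  28.6782 67.1449]
spout top 665 [ 0.4515 -0.227   0.0658]
```

View pics/w7.png

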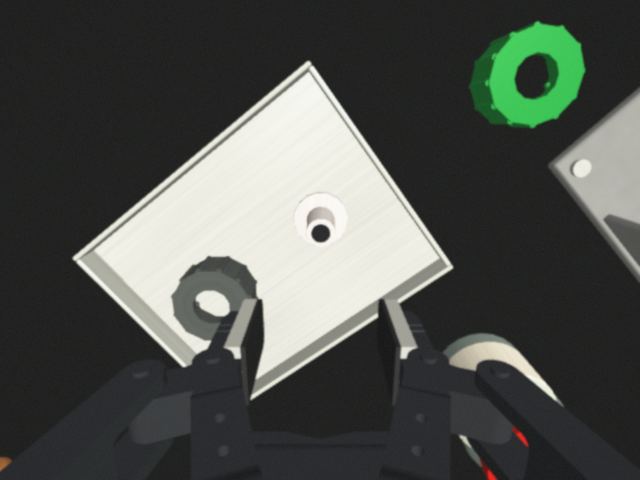

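The nozzle stands in the tray at (320,222) and the dark ring lies flat at (215,297). The gripper is clear and the jar has not moved, so I'm handing in.

```bash
python3 -c "
from rig import *
print(close_job())"
```

```text
the job is handed in; nothing more can be done
None
```

I handed the job in at about 31 s of the 72 s (the hand-in returned no verdict): the dial is at its zero stop, the ring (normal thread, came off anticlockwise) lies flat in the tray, the nozzle stands beside it, and I kept clear of the mug and jar.

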